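Heft three sealed tins and hold up the one with the brass slug

ROBOT

A 6-joint arm with a two-finger parallel gripper is mounted at the origin on the work surface; the furniture and walls round the work are solid. World frame = base frame: x ahead of the robot, y to its left, z up, the work surface at z = 0. Lengths are in m, angles in rad, forces in N, time in s.
With the tool pointing down it reaches from about 0.35 to 0.8 m from the base axis. Payload 7.3 kg.
Tool frame: the origin (TCP) lies midway between the tips of the shut fingers; the grasp point (between the pads) lies 19 mm behind it; z points along the fingers, y is the line along which they close (so a half turn about z gives the same grasp; the last joint's range is limited). The gripper opens to 85 mm and grips with 20 to 120 N. Pads are 22 mm wide; open, the fingers measure 114 mm over their backs; the gripper's body (76 mm by 85 mm) begins 54 mm behind the grasp point. The pads swing forward as they close: fully open they stand 13 mm farther back than shut.
Start: joints at [0.968, 0.342, 1.524, -0, 1.275, -0.146], TCP at [0.232, 0.471, 0.231] pointing down, gripper open.
Joint ranges: [-2.53, 2.53], [-0.77, 2.02], [0.04, 2.7], [-1, 4.14], [0.28, 2.66], [-3.11, 3.11]. Speed limits (rad/s): [2.57, 2.57, 3.14, 3.14, 3.14, 3.14].

INTERFACE

Orientations are given as a 3x3 rotation matrix whose columns are the frame's x, y, z axes.
In Python, from workcell import ctrl gives the robot as it stands. Calls block until the motion is done:
- ctrl.move_to(position, orientation): joint-space move of the TCP to a pose.
- ctrl.movel(position, rot=None, velocity=0.15, contact_N=None): straight line of the TCP; rot=None keeps the orientation; velocity is the mean speed in m/s. With contact_N (N) it stops when the force on the tool has changed by that much, and returns True; else False.
- ctrl.move_j(angles): joint-space move.
- ctrl.release() and ctrl.clamp(grasp_force=None): open the fingers fully, or close them until they stop; grasp_force is the grip in N (None keeps the last).
- ctrl.dwell(seconds).
- ctrl.inverse_kinematics(position, orientation): joint angles nearest the present ones, or None.
- ctrl.snapshot(name): name is "scene" or "top" or "wrist"; returns a dict with "pixels" (480x640x3 uint8, red, green, blue), "range_z" (480x640 float32, m along the optical axis (not along the pixel's ray), 0 where there is no reading), "camera_matrix" (3x3 intrinsics, pixels), "eye" and "rotation" of the camera in the world; the wrist camera has in their place "T_tool_cam" (4x4, takes a point from camera to tool coordinates, whose origin is the TCP and whose axes are the flange's). Camera axes: x right, y up, looking along -z (the intrinsics and any distortion apply to the point x, -y, -z); pixel columns grow to the right and rows downward; lengths in m; the calibration is good to about 2 mm. The wrist camera is an equidistant fisheye: a pixel r from the principal point sees the ray r / f radians off the axis. A picture is of the moment at which its call begins: read the wrist's pose just before it.
A pose or a line that the arm cannot do raises ctrl.MotionError and nothing moves.
- ctrl.sign_off(): hands the job in; it is judged then, once.
Readings, each from a call of its own:
- ctrl.get_t(): time.
- ctrl.get_q(): joint angles.
- ctrl.get_dq(): joint speeds.
- ctrl.get_joint_efforts(): joint torques, N m.
- ctrl.get_eef_pos(): TCP position.
- ctrl.get_tool_rot(): TCP orientation.
- ctrl.get_wrist_force(): force on the tool from outside, world axes, zero at the start.
- ctrl.get_moment(): the same for the moment, N m.
- ctrl.get_grip_width(): opening from 0.0 (shut) to 1.0 (fully open).
- ctrl.get_finger_force(): force on a finger pad.
Only numpy, scipy, OpenCV 4.12 (cv2) and the standard library are available. Lean on these libraries where they do the work, as an engineer would, in place of code of your own. Each camera call takes 0.05 s, during which the arm holds its last target. There are 200 camera calls.

TASK

Three identical closed tins stand on the bench and one of them, the heaviest, holds the brass slug. Starting with the left tin, then the middle one, then the right one (as seen from the robot), lift each straight up about 5 cm to feel its weight and set it back upright where it stood (the right tin may stay in hand if it proves the heaviest). Then hold the heaviest tin up, upright and still, with its underside about 20 cm above the bench, and finish while still holding it; the other two stay standing where they were, no tin is tipped over, and the markers are left alone.

Things in the scene. Friction and masses are not known exactly. Their poses are not given: they have to be found in the camera images.
- tin_left: left tin (largest y): closed green cylinder, cream trim lines, steel lid (fixed) and foot, 56 mm across, 74 mm tall; origin: centre of underside, z up. All three look alike; a hidden loose slug fills each. One of the three, any, weighs 0.65-0.8 kg (brass slug), the others under 0.32 kg. Grasp across its width at any yaw about 45 mm above its underside; 30 N of grip carries it.
- tin_middle: middle tin (between the other two): closed green cylinder, cream trim lines, steel lid (fixed) and foot, 56 mm across, 74 mm tall; origin: centre of underside, z up. All three look alike; a hidden loose slug fills each. One of the three, any, weighs 0.65-0.8 kg (brass slug), the others under 0.32 kg. Grasp across its width at any yaw about 45 mm above its underside; 30 N of grip carries it.
- tin_right: right tin (smallest y): closed green cylinder, cream trim lines, steel lid (fixed) and foot, 56 mm across, 74 mm tall; origin: centre of underside, z up. All three look alike; a hidden loose slug fills each. One of the three, any, weighs 0.65-0.8 kg (brass slug), the others under 0.32 kg. Grasp across its width at any yaw about 45 mm above its underside; 30 N of grip carries it.
- pink_marker: a pink felt marker lying flat behind the tins, 128x13x15 mm, loose; origin at the middle of its underside, x along the barrel. Leave alone
- violet_marker: a violet felt marker lying flat behind the tins, 118x11x12 mm, loose; origin at the middle of its underside, x along the barrel. Leave alone
Not all that is in view belongs to the job. Leave any black or brown look-alike of the tin_middle alone.

How it is judged:
By the outcome, as a careful person would: the job done as asked, in the order asked, and still so for the second after the job is handed in, while the arm keeps its last pose, push and grip.
It also fails if it takes over 70 s, if anything falls off the work surface, if the arm or the gripper's body presses on something with over 40 N, if the wrist force passes 120 N, or if a joint passes its speed limit or range.

## Working session

There is one attempt and no reset: what is moved stays moved. The work goes in short steps, each a Python script; the robot and the scene stay as the last script left them, time stands still between calls to the robot, and variables do not carry over. Pictures are saved under pics/ and viewed, at most 10 in all, crops included, and the job is handed in when it is done.

```bash
mkdir -p pics
python3 - <<'E'
from workcell import ctrl
import cv2,numpy as np
for n in("scene","top"):
    s=ctrl.snapshot(n); cv2.imwrite(f"pics/{n}0.png",s["pixels"][:,:,::-1]); np.savez(f"{n}0.npz",**s)
    print(n,s["eye"],s["rotation"],s["camera_matrix"],s.keys())
E
```

```text
scene [-0.09589529  0.43643693  0.51757951] [[-0.49037933  0.44663116 -0.74836403]
 [-0.87124759 -0.27226867  0.40840838]
 [-0.02134817  0.85228539  0.52264125]] [[582.34497938   0.         321.47446884]
 [  0.         582.34497938 245.60748134]
 [  0.           0.           1.        ]] dict_keys(['pixels', 'range_z', 'camera_matrix', 'eye', 'rotation'])
top [0.3266434  0.03763734 1.19978195] [[-1.24540327e-02  9.79480770e-01 -2.01152475e-01]
 [-9.99922438e-01 -1.22245655e-02  2.38296808e-03]
 [-1.24930200e-04  2.01166551e-01  9.79557044e-01]] [[619.6587746    0.         318.84869421]
 [  0.         619.6587746  242.41613494]
 [  0.           0.           1.        ]] dict_keys(['pixels', 'range_z', 'camera_matrix', 'eye', 'rotation'])
```

View pics/scene0.png

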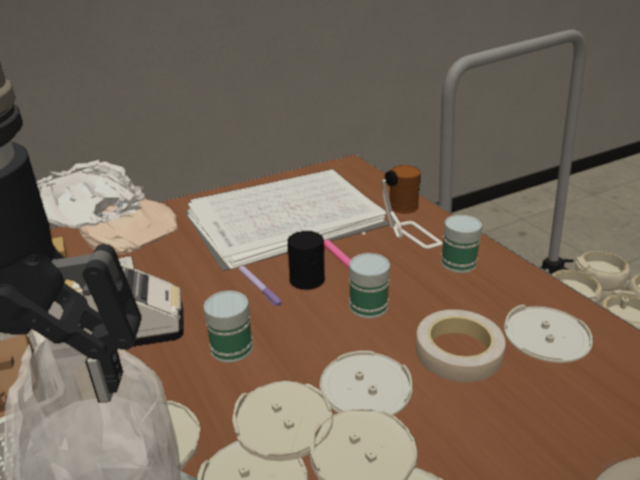

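View pics/top0.png

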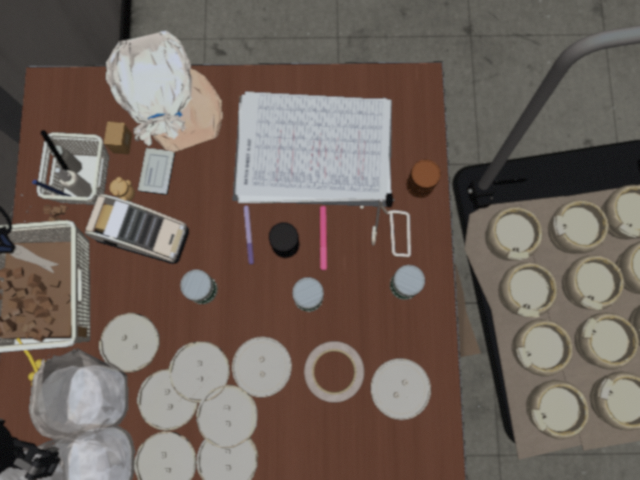

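The scene and top views show the three green tins with their lids at about (197,284), (308,293) and (409,280) in top. The black look-alike is at (284,239), the brown one at (425,177), and the markers at (249,235) and (323,238). Next I'll locate the lids from depth.

Run:
```python
import numpy as np
from scipy.optimize import least_squares
def cloud(n):
    s=np.load(f"{n}0.npz");K=s["camera_matrix"];d=s["range_z"]
    v,u=np.mgrid[:480,:640]
    p=np.stack([(u-K[0,2])/K[0,0]*d,-(v-K[1,2])/K[1,1]*d,-d],-1)@s["rotation"].T+s["eye"]
    p[d==0]=np.nan
    return p
P=cloud("top");S=cloud("scene")
def fit(q):
    r=least_squares(lambda c:np.hypot(*(q[:,:2]-c).T)-.028,q[:,:2].mean(0)-[0,0],loss="soft_l1",f_scale=.002);return r.x
for nm,(u,v) in dict(L=(197,284),M=(308,293),R=(409,280),black=(284,239),brown=(425,177)).items():
    c=P[v,u]; q=P[np.abs(P[...,2]-c[2])<.004]; q=q[np.hypot(*(q[:,:2]-c[:2]).T)<.04]
    b=(q.min(0)+q.max(0))/2
    w=S[(np.hypot(*(S[...,:2]-b[:2]).swapaxes(0,-1)).T<.045)]
    lid=w[np.abs(w[:,2]-.074)<.004]; side=w[(w[:,2]>.012)&(w[:,2]<.066)]
    print(nm,"top ctr",b.round(4),"ext",np.ptp(q,axis=0).round(4)," scene lid",((lid.min(0)+lid.max(0))/2).round(4) if len(lid) else None,"sidefit",fit(side).round(4) if len(side)>20 else None)
# heights above .1 around
for x in np.arange(.2,.8,.05):
    print(round(x,2),[int(1000*np.nanmax(np.r_[0,P[(abs(P[...,0]-x)<.025)&(abs(P[...,1]-y)<.025)][:,2]])) for y in np.arange(.5,-.35,-.05)])
```

```text
L top ctr [0.4823 0.2625 0.0736] ext [0.0541 0.0562 0.008 ]  scene lid [0.4805 0.262  0.073 ] sidefit [0.4814 0.2614]
M top ctr [0.4651 0.0577 0.0728] ext [0.0538 0.0551 0.0078]  scene lid [0.4627 0.0573 0.0732] sidefit [0.4642 0.0562]
R top ctr [ 0.4859 -0.1284  0.0724] ext [0.0557 0.0558 0.008 ]  scene lid [ 0.484  -0.1288  0.0731] sidefit [ 0.485  -0.1301]
black top ctr [0.5705 0.1023 0.0714] ext [0.056  0.0541 0.008 ]  scene lid [0.5681 0.1017 0.0732] sidefit [0.5696 0.1008]
brown top ctr [ 0.6882 -0.1683  0.0767] ext [0.0554 0.0539 0.0073]  scene lid [ 0.6863 -0.1715  0.0731] sidefit [ 0.6885 -0.1706]
0.2 [199, 394, 352, 16, 15, 25, 25, 23, 7, 8, 8, 7, 8, 8, 8, 4, 0]
0.25 [261, 397, 204, 19, 21, 33, 31, 25, 7, 33, 33, 11, 11, 13, 8, 5, 0]
0.3 [194, 191, 198, 20, 26, 31, 25, 22, 18, 35, 34, 34, 16, 13, 8, 8, 0]
0.35 [199, 203, 188, 12, 32, 28, 23, 14, 11, 35, 34, 36, 16, 9, 8, 6, 0]
0.4 [117, 118, 15, 12, 24, 23, 10, 10, 10, 32, 32, 7, 7, 8, 7, 6, 0]
0.45 [126, 119, 15, 12, 79, 80, 8, 8, 78, 79, 7, 6, 79, 79, 7, 6, 0]
0.5 [109, 119, 8, 8, 77, 80, 7, 8, 76, 79, 13, 7, 80, 78, 6, 6, 0]
0.55 [117, 118, 107, 92, 60, 7, 13, 79, 79, 64, 18, 59, 12, 10, 9, 6, 0]
0.6 [119, 116, 109, 99, 64, 7, 16, 78, 78, 17, 17, 100, 117, 12, 7, 5, 0]
0.65 [100, 102, 108, 94, 8, 7, 30, 30, 30, 31, 31, 102, 118, 79, 81, 6, 0]
0.7 [163, 88, 62, 20, 8, 8, 33, 34, 31, 31, 32, 32, 32, 81, 82, 4, 0]
0.75 [193, 89, 114, 143, 144, 30, 31, 32, 32, 31, 31, 31, 32, 7, 7, 8, 0]
0.8 [82, 62, 116, 140, 139, 59, 30, 32, 34, 32, 30, 32, 30, 9, 9, 7, 0]
```

```bash
cat > h.py <<'E'
from workcell import ctrl
import numpy as np
TIN=dict(L=(.4814,.262),M=(.464,.057),R=(.485,-.129))
def rot(s): return np.array([[-s,0,0],[0,s,0],[0,0,-1.]])
def fz(n=8):
    r=[]
    for _ in range(n): ctrl.dwell(.04); r.append(ctrl.get_wrist_force())
    return np.mean(r,0)
E
python3 - <<'E'
from h import *
print(ctrl.get_tool_rot().round(2),ctrl.get_t())
for s in(1,-1):
    for k,p in TIN.items():
        for z in(.026,.25):
            q=ctrl.inverse_kinematics(np.array([*p,z]),rot(s)); print(s,k,z,None if q is None else np.round(q,2))
E
```

```text
[[-0.9   0.44 -0.  ]
 [ 0.44  0.9  -0.  ]
 [ 0.   -0.   -1.  ]] 0.1
1 L 0.026 [ 0.36  0.63  1.7  -0.    0.82 -1.21]
1 L 0.25 [ 0.36  0.37  1.43 -0.    1.34 -1.21]
1 M 0.026 [-0.04  0.53  1.92 -0.    0.69 -1.61]
1 M 0.25 [-0.04  0.22  1.64 -0.    1.28 -1.61]
1 R 0.026 [-0.41  0.57  1.83 -0.    0.75 -1.98]
1 R 0.25 [-0.41  0.28  1.55 -0.    1.3  -1.98]
-1 L 0.026 [ 0.36  0.63  1.7  -0.    0.82  1.93]
-1 L 0.25 [ 0.36  0.37  1.43 -0.    1.34  1.93]
-1 M 0.026 [-0.04  0.53  1.92 -0.    0.69  1.53]
-1 M 0.25 [-0.04  0.22  1.64 -0.    1.28  1.53]
-1 R 0.026 [-0.41  0.57  1.83 -0.    0.75  1.16]
-1 R 0.25 [-0.41  0.28  1.55 -0.    1.3   1.16]
```

```bash
cat >> h.py <<'E'
def weigh(k,GZ=.028):
    p=TIN[k]; P=lambda z:np.array([*p,z])
    ctrl.move_to(P(.19),rot(1)); ctrl.movel(P(.12))
    f0=fz()
    hit=ctrl.movel(P(GZ),velocity=.12,contact_N=6)
    if hit: print("contact on descent",ctrl.get_eef_pos()); return None
    ctrl.clamp(40); w=ctrl.get_grip_width()
    ctrl.movel(P(GZ+.05),velocity=.08); ctrl.dwell(.3)
    f1=fz(); 
    print(k,"grip",w,ctrl.get_grip_width(),"pad",ctrl.get_finger_force(),"t",ctrl.get_t(),"f0",f0.round(2),"f1",f1.round(2),"kg",(f0-f1)[2]/9.81)
    return (f0-f1)[2]/9.81
def putback(k,GZ=.028):
    p=TIN[k]; P=lambda z:np.array([*p,z])
    ctrl.movel(P(GZ+.006),velocity=.08)
    print("touch",ctrl.movel(P(GZ),velocity=.02,contact_N=4),ctrl.get_eef_pos().round(4))
    ctrl.release(); ctrl.movel(P(.15),velocity=.15); print("t",ctrl.get_t())
E
python3 - <<'E'
from h import *
import cv2
ctrl.movel(ctrl.get_eef_pos()+[0,0,.06])
print(weigh("L"))
s=ctrl.snapshot("scene"); cv2.imwrite("pics/s1.png",s["pixels"][:,:,::-1])
E
```

```text
L grip 0.6640648855958119 0.6596171017451351 pad 42.72455312311649 t 5.5917 f0 [0.12 0.21 0.21] f1 [-0.09  0.15 -1.25] kg 0.14947954568261473
0.14947954568261473
```

View pics/s1.png

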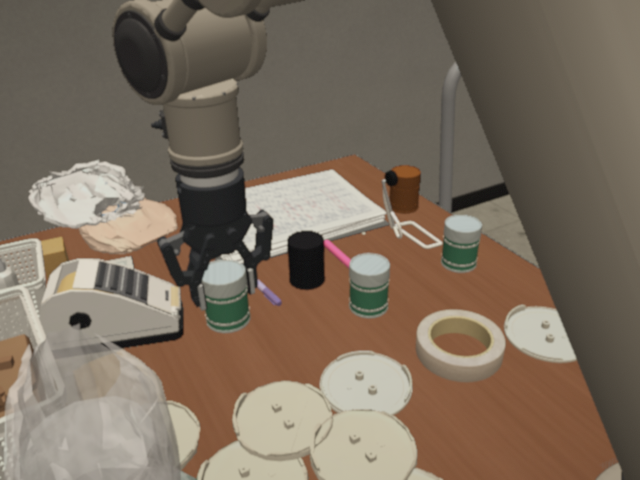

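The left tin is held upright, with its foot at row 328 (358 before). It weighs about 0.15 kg, so it is a light one.

Run:
```python
from h import *
import cv2
putback("L")
print(weigh("M"))
s=ctrl.snapshot("scene"); cv2.imwrite("pics/s2.png",s["pixels"][:,:,::-1])
```

```text
touch True [0.4819 0.2622 0.029 ]
t 8.0333
M grip 0.6605331105021336 0.6532106205287668 pad 44.04312439262867 t 12.5417 f0 [-0.11  0.06 -0.32] f1 [-0.01 -0.05 -7.02] kg 0.6833450371762897
0.6833450371762897
```

View pics/s2.png

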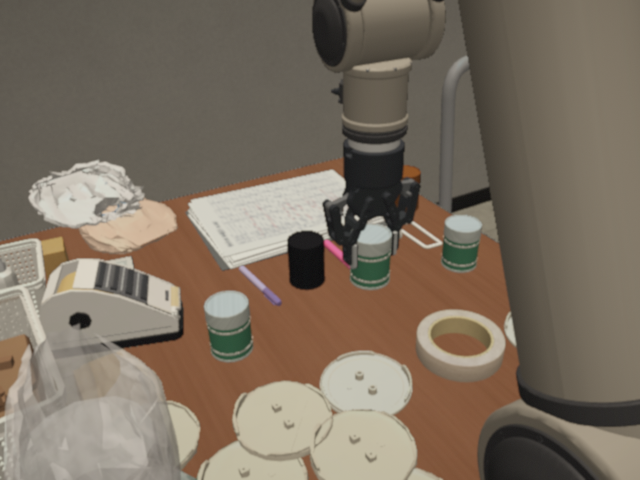

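The left tin is back upright where it stood (foot at row 358). The middle tin weighs about 0.68 kg, so it is the heavy one. The task still asks for the right tin to be weighed, then the middle one held.

Run:
```python
from h import *
import cv2
putback("M")
print(weigh("R"))
putback("R")
p=TIN["M"]; P=lambda z:np.array([*p,z])
ctrl.move_to(P(.19),rot(1)); ctrl.movel(P(.12)); f0=fz()
print("hit",ctrl.movel(P(.028),velocity=.12,contact_N=6))
ctrl.clamp(45); ctrl.movel(P(.228),velocity=.1); ctrl.dwell(.5); f1=fz()
print("kg",(f0-f1)[2]/9.81,ctrl.get_grip_width(),ctrl.get_eef_pos(),ctrl.get_t())
for n in("scene","top"):
    s=ctrl.snapshot(n); cv2.imwrite(f"pics/{n}3.png",s["pixels"][:,:,::-1]); np.savez(f"{n}3.npz",**s)
```

```text
touch True [0.4645 0.057  0.0289]
t 15.0
R grip 0.6559523951530188 0.6550364251712834 pad 42.8912443947047 t 19.45 f0 [ 0.32 -0.17  0.08] f1 [ 0.15 -0.06 -2.61] kg 0.2743248691081475
0.2743248691081475
touch True [ 0.4855 -0.1292  0.0289]
t 21.8583
hit False
kg 0.7380071226500536 0.6568587043827907 [0.46399025 0.05699859 0.22798579] 27.8833
```

View pics/scene3.png

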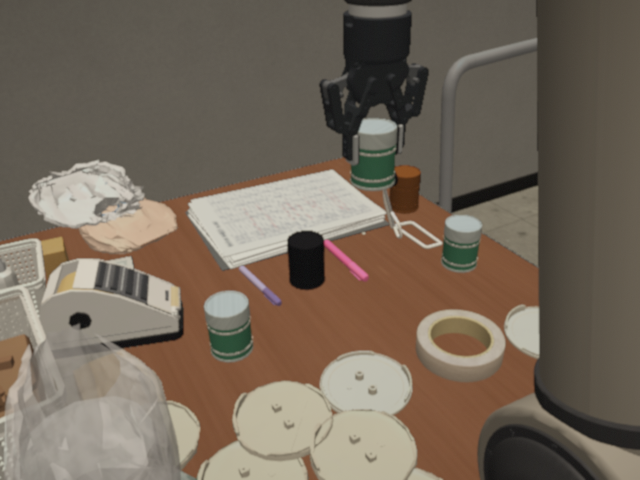

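View pics/top3.png

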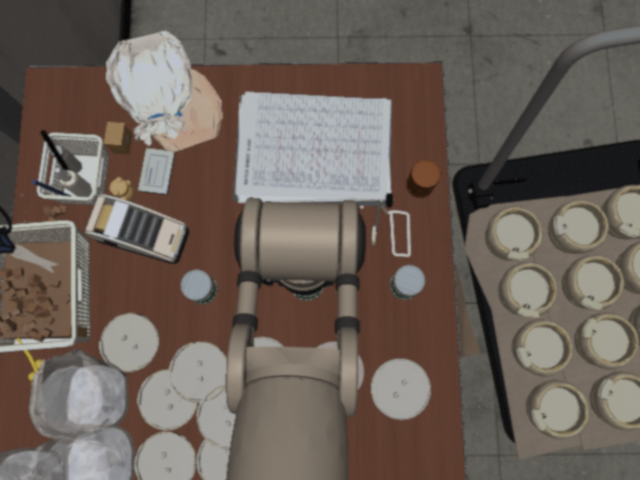

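The middle tin is held upright at (373,155) in the scene view. The left (229,325) and right (461,243) tins and both markers are where they were. The tool rose exactly 0.200 m with no slip in the grip width, so I'm handing in.

```bash
python3 -c "
from workcell import ctrl
print(ctrl.sign_off(),ctrl.get_t())"
```

```text
the job is handed in; nothing more can be done
the job is handed in; nothing more can be done
```

The middle tin is the heaviest (about 0.7 kg, against 0.15 kg left and 0.27 kg right); I handed in at about 28 s of robot time, holding it upright about 20 cm above the bench, with the other two tins back where they stood and the markers untouched.

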